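# Seat a glass-bottomed well plate on the warming stage and clamp it gently

## Task

Push the white six-well plate along the warming stage until it lies flat and square in the corner, fully home against both the far and the left aluminium stop, then swing the yellow clamp arm round until its black post presses lightly (a few newtons) on the plate's near long side, and leave it touching there. The plate has a thin glass bottom that cracks: never push it, grip it or clamp it with more than 12 N, and leave the bottle, the jar and the tip box where they stand.

Things in the scene. Friction and masses are not known exactly. Their poses are not given: they have to be found in the camera images.
- stage: Fixed low warming stage, black top, 270 (x) by 320 (y) by 30 mm high; place and yaw vary. Origin: centre of its underside; top at z = 30 mm; x points away from the robot, y left. Two aluminium stop bars stand 12 mm above the top: far stop, inner face at x = +85 mm, y -40 to +110; left stop, inner face at y = +100 mm, x -5 to +80. The clamp's upright hinge is at x = -75, y = +120 mm.
- plate: Loose white well plate with six round blue wells, about 0.13 kg, 85.4 (x) by 127.6 (y) by 20 mm high, flat sides, corners rounded 3 mm. It lies on the stage a little turned, 15 to 40 mm short of either stop. Origin: centre of its underside, z up. Fully home its axes are parallel to the stage's and its origin is at x = +42.3, y = +36.2, z = +30 mm in the stage's frame.
- clamp: Yellow clamp arm swinging level on an upright hinge, friction about 1 N at its post; it stays where left. Origin: on the hinge, at the stage's top; x along the arm to the post. Bar 12 mm wide, 6 to 15 mm above the stage's top. It starts open, towards the robot, and closes counter-clockwise seen from above by 50 to 80 degrees; closed on a home plate it points 51 degrees right of the stage's x axis.
- clamp_post (a point): On the axis of the black upright post with a red cap at the arm's end, 110 mm from the hinge, 12 mm above the stage's top. The post is 12 mm in diameter (cap 13 mm) and reaches from 4 to 59 mm above the stage's top, well above the plate. Its side presses on the plate.
- bottle: Bystander: amber bottle, 64 mm in diameter, 150 mm tall, blue cap, upright on the bench to the right of the stage. Origin: centre of its underside.
- tipbox: Bystander: blue box with yellow tips, 80 by 115 by 59 mm, on the bench to the left of the stage. Origin: centre of its underside.
- jar: Bystander: small glass jar with a white lid, 60 mm in diameter, 70 mm tall, on the bench to the right of the stage. Origin: centre of its underside.
Things that resemble listed ones, but are neither listed nor needed, are in the scene too. Of the things like the plate, leave any that is brown, green or pink; of the rest the larger one is meant.

How it is judged (in metres and radians):
On the way:
1. with the plate home in the corner, the clamp post presses on it with more than 2 N (x of plate in the frame of stage between 0.0403 and 0.0443 m and y of plate in the frame of stage between 0.0342 and 0.0382 m and angle between the x axis of plate and the x axis of stage, either way round below 0.025 rad and z of plate in the frame of stage below 0.033 m and angle between plate's own z axis and vertical below 0.03 rad and x of clamp_post in the frame of plate between -0.0507 and -0.045 m and contact force between clamp and plate above 2 N), for 0.1 s.
At the end, for the whole second after the job is handed in: The plate lies flat at rest in the corner of the stage, within 2 mm of home against both stops and square to them within 0.025 rad; the clamp arm is at rest with its post touching the plate's near side (gap under 2 mm) (x of plate in the frame of stage between 0.0403 and 0.0443 m and y of plate in the frame of stage between 0.0342 and 0.0382 m and angle between the x axis of plate and the x axis of stage, either way round below 0.025 rad and z of plate in the frame of stage below 0.033 m and angle between plate's own z axis and vertical below 0.03 rad and x of clamp_post in the frame of plate between -0.0507 and -0.045 m and linear speed of plate below 0.01 m/s and angular speed of clamp below 0.05 rad/s).
It fails at once if the robot bears on the plate with more than 12 N (contact force between any of the fingers, the arm and plate above 12 N).
It fails at once if the clamp bears on the plate with more than 12 N (contact force between clamp and plate above 12 N).
It fails at once if the bottle is moved by more than 15 mm (distance of bottle from where it was at the start of the episode above 0.015 m).
It fails at once if the tipbox is moved by more than 15 mm (distance of tipbox from where it was at the start of the episode above 0.015 m).
It fails at once if the jar is moved by more than 15 mm (distance of jar from where it was at the start of the episode above 0.015 m).
It also fails if it takes over 72 s, if anything falls off the work surface, if the arm or the gripper's body presses on something with over 40 N, if the wrist force passes 120 N, or if a joint passes its speed limit or range.

## Robot

A 6-joint arm with a two-finger parallel gripper is mounted at the origin on the work surface. World frame = base frame: x ahead of the robot, y to its left, z up, the work surface at z = 0. Lengths are in m, angles in degrees, forces in N, time in s.
With the tool pointing down it reaches from about 0.4 to 0.925 m from the base axis. Payload 3.4 kg.
Tool frame: the origin (TCP) lies where the fingers leave the gripper's body, on its centre line; the fingertips stand 73 mm ahead of it and the grasp point (between the pads) lies 54 mm ahead of it (robot.nose_length is the distance from the TCP to the fingertips, in m); z points along the fingers, y is the line along which they close (so a half turn about z gives the same grasp; the last joint's range is limited). The gripper opens to 85 mm and grips with 20 to 120 N. Pads are 22 mm wide; open, the fingers measure 114 mm over their backs; the gripper's body (76 mm by 85 mm) begins 54 mm behind the grasp point. The pads swing forward as they close: fully open they stand 13 mm farther back than shut.
Start: joints at [-4.211, 17.578, 86.31, -0, 76.112, -4.211], TCP at [0.575, -0, 0.304] pointing down, gripper open.
Joint ranges: [-179.03, 179.03], [-60, 130.46], [8.19, 133.38], [-81.62, 261.62], [5.75, 156.47], [-153.77, 153.77]. Speed limits (degrees/s): [147.25, 147.25, 180, 180, 180, 180].

## Interface

Orientations are given as a 3x3 rotation matrix whose columns are the frame's x, y, z axes.
In Python, from cell import robot, viewer, spotter gives the robot as it stands.
- The arm moves only by the shell command python3 -m handwheel 'ROWS' [FORCE]. ROWS is JSON, a list of rows, each a list of 7 numbers: the turn, a rotation vector about the world's x, y, z in units of 180 degrees (1.0 is 180 degrees), then the shift along the world's x, y, z in units of 0.2 m (1.0 is 0.2 m), then the opening, from 0 (shut) to 1 (fully open). A call has 1 to 20 rows; each row shifts and turns the commanded pose from where the row before left it; what a row does not reach is not made up. A row lasts 1/10 s, in which the tool goes at most 50 mm and 8.59 degrees, less where a joint would pass 70% of its speed; a pose out of reach is approached as far as the arm can. A call with a number of a shift or a turn outside -1 to 1 is refused whole. A call with a gripper value outside its range is refused whole. The fingers move at their own pace and stop on an object; FORCE is the grip in N (left out, the last holds). Time passes only in rows, so rows that do not move let the fingers close. It gives the time, the measured TCP pose, the force, the opening and the grip force at its end, in the units of the state.
- robot.sense(): the state, without advancing time (a new reading comes with each control period).
- viewer.snapshot(name): name is "scene" or "side" or "wrist"; returns a dict with "img" (400x640x3 uint8, blue, green, red), "fx", "fy", "cx", "cy" (pixels), "R" (3x3) and "t" (3): a world point X has camera coordinates R X + t. Camera axes: x right, y down, z forward; pixel columns grow to the right and rows downward; lengths in m; the calibration is good to about 2 mm. A picture is of the moment at which its call begins. There is no depth.
- robot.close_job(): hands the job in; it is judged then, once.
Trained networks look in the newest picture that a camera, given by its name, has taken for a name from the list of things; names that differ only in an ending like _2 or _b are one class to them, and where a whole thing is asked for, a point or a joint stands for the part that bears it (a point fixed in the world has none). Each returns a list of dicts, best first, with "conf" (0 to 1); they miss things now and then, are a little off and sometimes report something else, mostly with a low value. They report only what shows in the picture. A call takes as long as a camera call. They do not tell look-alikes from the thing itself.
- spotter.spot_in(camera, label): "at" ([x, y, z] in m, in world coordinates, good to about 4 mm: the middle of the surface that is visible of it).
The state is a dict: "time_s": time; "q": joint angles; "qd": joint speeds; "joint_torque": joint torques, N m; "eef_pos": TCP position; "tool_rot": TCP orientation; "wrist_force": force on the tool from outside, world axes, zero at the start; "ft_torque": the same for the moment, N m; "grip_width": opening from 0.0 (shut) to 1.0 (fully open); "finger_force": force on a finger pad.
Only numpy, scipy, OpenCV 4.12 (cv2) and the standard library are available. Lean on these libraries where they do the work, as an engineer would, in place of code of your own. Each camera call takes 0.05 s, during which the arm holds its last target. There are 200 camera calls.

## Working session

There is one attempt and no reset: what is moved stays moved. The work goes in short steps, Python scripts to look and compute and a shell command to move; the robot and the scene stay as the last step left them, time stands still between calls to the robot, and variables do not carry over. Pictures are saved under pics/ and viewed, at most 10 in all, crops included, and the job is handed in when it is done.

```bash
ls; mkdir -p pics; python3 - <<'E'
from cell import robot, viewer, spotter
import cv2
for c in ["scene","side"]:
    s=viewer.snapshot(c); cv2.imwrite(f"pics/{c}0.png",s["img"])
    for l in ["plate","clamp","clamp_post","stage","bottle","jar","tipbox"]:
        print(c,l,[( [round(x,3) for x in d["at"]],round(d["conf"],2)) for d in spotter.spot_in(c,l)][:4])
print(robot.sense())
E
```

```text
pics
scene plate [([0.813, 0.268, 0.02], 0.8), ([0.357, -0.115, 0.016], 0.77), ([0.83, 0.096, 0.017], 0.69), ([0.619, -0.02, 0.051], 0.6)]
scene clamp [([0.501, 0.045, 0.044], 0.55)]
scene clamp_post [([0.497, 0.045, 0.047], 0.59)]
scene stage [([0.62, -0.064, 0.029], 0.78)]
scene bottle [([0.674, -0.303, 0.102], 0.66), ([0.621, -0.02, 0.05], 0.45)]
scene jar [([0.552, -0.286, 0.073], 0.56)]
scene tipbox [([0.664, 0.212, 0.052], 0.6), ([0.504, 0.042, 0.041], 0.21)]
side plate [([0.604, -0.018, 0.051], 0.89), ([0.339, -0.118, 0.018], 0.74), ([0.797, 0.26, 0.014], 0.72), ([0.821, 0.095, 0.013], 0.66)]
side clamp [([0.49, 0.035, 0.045], 0.69)]
side clamp_post [([0.493, 0.034, 0.046], 0.56), ([0.633, 0.202, 0.045], 0.39)]
side stage [([0.548, -0.08, 0.033], 0.55), ([0.493, 0.031, 0.045], 0.34)]
side bottle [([0.634, -0.31, 0.082], 0.69)]
side jar [([0.523, -0.294, 0.052], 0.75)]
side tipbox [([0.632, 0.204, 0.044], 0.91)]
{'time_s': 0.8, 'q': array([-4.21317819e+00,  1.75751605e+01,  8.63098411e+01,  1.49228798e-03,
        7.61097621e+01, -4.21063153e+00]), 'qd': array([-0.05810314, -0.02510908,  0.10435985, -0.0527127 , -0.02411068,
        0.03627186]), 'joint_torque': array([ 1.95009108e-05, -4.57399178e+01, -2.52325881e+01, -2.36091746e-04,
        6.95140807e-04, -1.15987407e-05]), 'eef_pos': array([ 5.75014926e-01, -3.75068934e-05,  3.03940216e-01]), 'tool_rot': array([[ 5.06980784e-05,  9.99999994e-01,  9.30012623e-05],
       [ 9.99999999e-01, -5.06997992e-05,  1.85011248e-05],
       [ 1.85058399e-05,  9.30003242e-05, -9.99999996e-01]]), 'wrist_force': array([-0.13989283, -0.182168  ,  0.66113613]), 'ft_torque': array([ 0.03094164,  0.00182428, -0.02173104]), 'finger_force': 0.0, 'grip_width': 1.0037419304403215}
```

View pics/scene0.png

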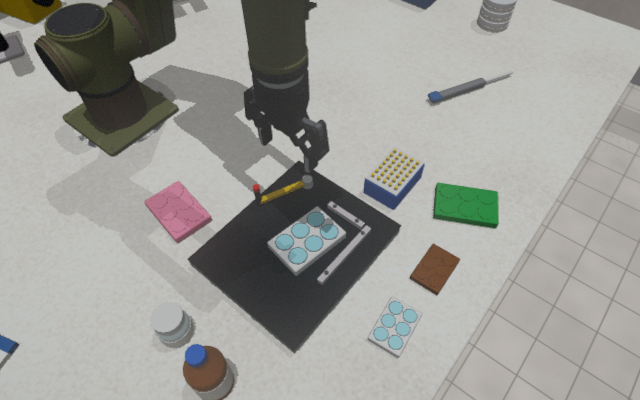

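View pics/side0.png

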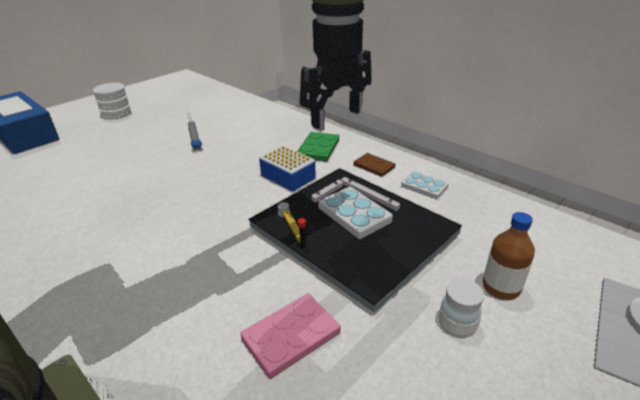

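The images show these candidates for the plate, as scene pixels:
- White six-well plate on the stage, (307,240).
- Smaller white one on the bench, (396,326).
- Pink, (178,210).
- Green, (466,204).
- Brown, (435,268).

I choose the one at (307,240): it is white, the larger, and on the stage. The red-capped clamp post is at (257,188), its hinge at (308,182), and the stops are at (347,215) and (345,255).

```bash
python3 - <<'E'
from cell import robot, viewer, spotter
import cv2,numpy as np
i=cv2.imread("pics/scene0.png")
a=cv2.resize(i[155:355,185:405],None,fx=2.9,fy=2.9,interpolation=cv2.INTER_CUBIC)
cv2.imwrite("pics/crop0.png",a)
s=viewer.snapshot("wrist"); cv2.imwrite("pics/wrist0.png",s["img"])
for c in ["scene","side","wrist"]:
    s=viewer.snapshot(c); np.savez(f"{c}0.npz",**s)
    print(c,s["fx"],s["cx"],s["cy"],(-np.array(s["R"]).T@s["t"]).round(3))
E
```

```text
scene 459.98075169326347 317.18853035959904 200.27388838620075 [ 0.929 -0.351  0.793]
side 427.4372032542739 323.3790874111528 191.22060721303194 [ 0.079 -0.439  0.546]
wrist 297.91665438959853 316.64036679365637 199.772153820325 [0.575 0.069 0.372]
```

View pics/crop0.png

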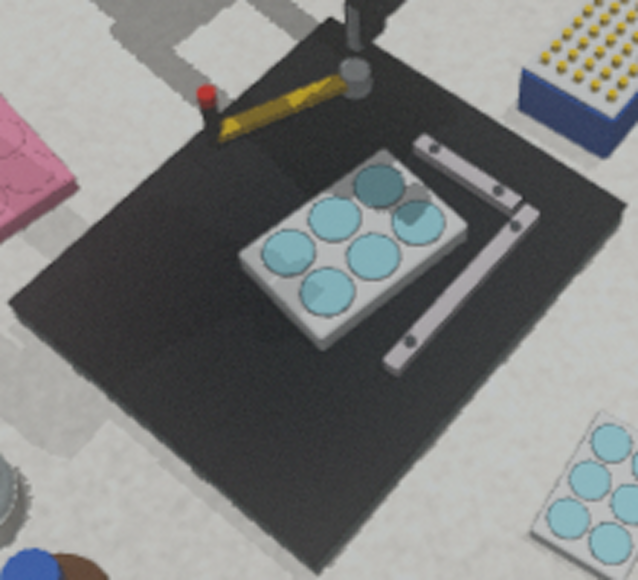

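View pics/wrist0.png

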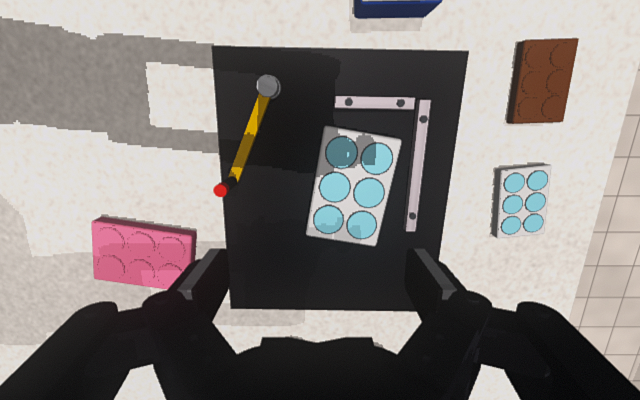

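The crop confirms the choice: a white plate with blue wells on the black stage. The wrist view shows both stops (375,103)/(418,165), the plate (354,186), the hinge (268,87) and the post cap (220,190). I'll enlarge it to click corners.

```bash
python3 - <<'E'
import cv2
i=cv2.imread("pics/wrist0.png")
cv2.imwrite("pics/wcrop0.png",cv2.resize(i[75:255,210:450],None,fx=3.3,fy=3.3,interpolation=cv2.INTER_CUBIC))
E
```

```text
(no output)
```

View pics/wcrop0.png

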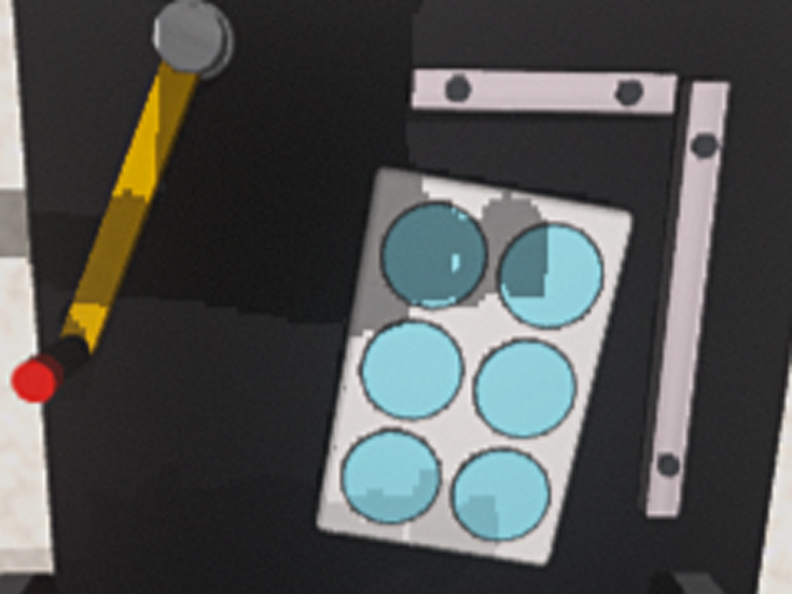

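```bash
cat > fit.py <<'E'
import numpy as np
from scipy.optimize import least_squares
def load(c,tag="0"): return dict(np.load(f"{c}{tag}.npz"))
def proj(s,X):
    p=np.asarray(X)@s["R"].T+s["t"]; return p[:,:2]/p[:,2:]*[s["fx"],s["fy"]]+[s["cx"],s["cy"]]
def place(p,X):
    X=np.asarray(X,float); c,s=np.cos(p[2]),np.sin(p[2])
    return np.c_[c*X[:,0]-s*X[:,1]+p[0],s*X[:,0]+c*X[:,1]+p[1],X[:,2]]
def fit(obs,p0):   # obs: list of (cam, XYZ list in mm, pixels)
    f=lambda p:np.concatenate([(proj(s,place(p,np.array(X)/1000))-u).ravel() for s,X,u in obs])
    r=least_squares(f,p0,loss="soft_l1"); return r.x,f(r.x).reshape(-1,2)
def rel(st,p):     # pose in stage frame
    d=np.subtract(p,st); c,s=np.cos(st[2]),np.sin(st[2])
    return np.array([c*d[0]+s*d[1],-s*d[0]+c*d[1],d[2]])
E
python3 - <<'E'
from fit import *
np.set_printoptions(precision=4,suppress=True)
w,sc=load("wrist"),load("scene")
W=lambda a:np.array(a)/3.3+[210,75]-.35; S=lambda a:np.array(a)/2.9+[185,155]-.33
sw=(w,[[-5,100,42],[80,100,42],[85,110,42],[85,-40,42]],W([[412,107],[673,114],[693,82],[647,517]]))
ss=(sc,[[-135,160,30],[135,160,30],[-135,-160,30],[85,-40,42],[-5,100,42]],S([[332,17],[627,205],[10,303],[385,363],[413,143]]))
P=[[-42.7,63.8,50],[42.7,63.8,50],[42.7,-63.8,50],[-42.7,-63.8,50]]
pw=(w,P,W([[377,167],[634,212],[550,566],[316,529]])); ps=(sc,P,S([[385,149],[468,222],[323,335],[239,253]]))
for n,o,p0 in [("stage w",[sw],(.6,-.05,0)),("stage s",[ss],(.6,-.05,0)),("stage",[sw,ss],(.6,-.05,0)),("plate w",[pw],(.6,0,-.2)),("plate s",[ps],(.6,0,-.2)),("plate",[pw,ps],(.6,0,-.2))]:
    p,r=fit(o,p0); print(n,p,abs(r).max(0)); 
    if n=="stage": st=p;print(r)
print("rel",rel(st,p))
from scipy.optimize import fsolve
u=W([36,381])
c=fsolve(lambda q:proj(w,[[q[0],q[1],.089]])[0]-u,[.5,.05]); print("cap",c,"rel",rel(st,[*c,0]))
h=place(st,[[-.075,.12,.03]])[0]; print("hinge",h,"home",place(st,[[.0423,.0362,.03]]),"r",np.hypot(*(c-h[:2])),"ang",np.degrees(np.arctan2(*(rel(st,[*c,0])[:2]-[-.075,.12])[::-1])))
E
```

```text
stage w [ 0.5966 -0.0245 -0.018 ] [0.4849 0.5229]
stage s [ 0.5988 -0.0245 -0.0181] [0.9278 0.7729]
stage [ 0.5971 -0.0245 -0.0175] [1.3443 1.3128]
[[-0.0315  0.3398]
 [ 0.9389 -0.2905]
 [ 0.6544 -0.4408]
 [ 0.2361  0.5008]
 [-0.8886 -0.6175]
 [ 0.1838 -0.5006]
 [-1.3443 -0.183 ]
 [-0.9278 -1.3128]
 [-0.2452  0.0976]]
plate w [ 0.6139 -0.0119 -0.1645] [0.9051 0.9588]
plate s [ 0.6147 -0.0116 -0.1632] [0.9621 1.5453]
plate [ 0.6141 -0.0118 -0.1642] [1.0775 1.6433]
rel [ 0.0167  0.013  -0.1467]
cap [ 0.4808 -0.0029] rel [-0.1167  0.0196  0.0175]
hinge [0.5242 0.0968 0.03  ] home [[0.64   0.0109 0.03  ]] r 0.10871864756196829 ang -112.56267725823537
```

Both views agree to about 1–2 mm. In the stage frame the plate is at (16.7, 13.0) mm, −8.4°, and the clamp is at −112.6°. I'll turn the gripper so both open fingers lie along the near long side, behind the plate.

```bash
python3 -m handwheel '[[0,0,-0.046,-0.0208,-0.0042,-0.07,1],[0,0,-0.046,-0.0208,-0.0042,-0.07,1],[0,0,-0.046,-0.0208,-0.0042,-0.07,1],[0,0,-0.046,-0.0208,-0.0042,-0.07,1],[0,0,-0.046,-0.0208,-0.0042,-0.07,1],[0,0,-0.046,-0.0208,-0.0042,-0.07,1],[0,0,-0.046,-0.0208,-0.0042,-0.07,1],[0,0,-0.046,-0.0208,-0.0042,-0.07,1],[0,0,-0.046,-0.0208,-0.0042,-0.07,1],[0,0,-0.046,-0.0208,-0.0042,-0.07,1],[0,0,-0.046,-0.0208,-0.0042,-0.07,1],[0,0,0,0,0,0,1],[0,0,0,0,0,0,1]]'
python3 - <<'E'
from cell import robot, viewer
import cv2,numpy as np
print(robot.nose_length, robot.sense()["tool_rot"].round(4).tolist())
a=viewer.snapshot("side")["img"]; b=viewer.snapshot("wrist")
np.savez("wrist1.npz",**b)
cv2.imwrite("pics/v1.png",np.hstack([cv2.resize(a[120:280,230:470],None,fx=2.4,fy=2.4)[:384,:400][:,:],cv2.resize(b["img"],(400,250))[:,:]] if False else [cv2.resize(a[120:280,230:430],(400,320)),cv2.resize(b["img"][:,64:576],(400,320))]))
E
```

```text
time_s: 2.3
eef_pos: [0.5294, -0.0093, 0.15]
tool_rot: [[1.0, -0.015, -0.0], [-0.015, -1.0, 0.0], [-0.0, -0.0, -1.0]]
wrist_force: [0.8, 1.3, -0.9]
grip_width: 1.002
finger_force: 0.0
0.0726 [[0.9999, -0.0155, -0.0002], [-0.0155, -0.9999, 0.0], [-0.0002, -0.0, -1.0]]
```

View pics/v1.png

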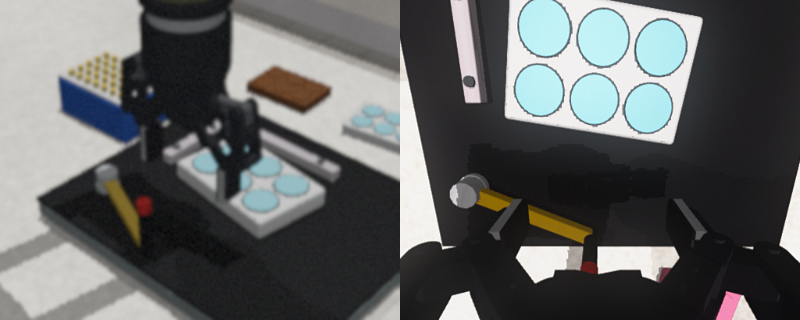

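```bash
python3 - <<'E'
from fit import *
s=load("side");w=load("wrist","1")
for z in (.077,.084,.09): print(z,[proj(s,[[x,-.0093+dy,z]])[0].round(1).tolist() for dy in(-.05,.05) for x in (.518,.5404)],
  [((proj(w,[[.540,-.0093+dy,z]])[0]-[64,0])*[400/512,.8]).round(0).tolist() for dy in (-.0425,.0425)])
E
```

```text
0.077 [[341.0, 229.1], [349.4, 223.2], [300.8, 206.5], [309.2, 201.3]] [[260.0, 188.0], [130.0, 190.0]]
0.084 [[341.1, 225.9], [349.5, 220.0], [300.6, 203.4], [309.1, 198.3]] [[263.0, 192.0], [127.0, 194.0]]
0.09 [[341.1, 223.2], [349.5, 217.3], [300.5, 200.8], [309.0, 195.7]] [[265.0, 196.0], [124.0, 198.0]]
```

The open fingertips reach only about 60 mm below the TCP (side pixel (341,222) gives z of about 0.09). I'll lower in steps and watch the force.

```bash
python3 -m handwheel '[[0,0,0,0,0,-0.05,1],[0,0,0,0,0,-0.05,1],[0,0,0,0,0,-0.05,1],[0,0,0,0,0,-0.05,1],[0,0,0,0,0,-0.025,1],[0,0,0,0,0,-0.01,1],[0,0,0,0,0,-0.01,1],[0,0,0,0,0,-0.01,1],[0,0,0,0,0,0,1],[0,0,0,0,0,0,1],[0,0,0,0,0,0,1]]'
```

```text
time_s: 3.5
eef_pos: [0.5294, -0.0093, 0.0992]
tool_rot: [[1.0, -0.019, 0.001], [-0.019, -1.0, -0.0], [0.001, 0.0, -1.0]]
wrist_force: [-0.1, 0.3, -0.7]
grip_width: 0.999
finger_force: 0.0
```

```bash
python3 -m handwheel '[[0,0,0,0.01,-0.0002,0,1],[0,0,0,0.01,-0.0002,0,1],[0,0,0,0.007,-0.0001,0,1],[0,0,0,0.007,-0.0001,0,1],[0,0,0,0.007,-0.0001,0,1],[0,0,0,0.007,-0.0001,0,1],[0,0,0,0.007,-0.0001,0,1],[0,0,0,0.007,-0.0001,0,1],[0,0,0,0.007,-0.0001,0,1],[0,0,0,0.007,-0.0001,0,1],[0,0,0,0.007,-0.0001,0,1],[0,0,0,0.007,-0.0001,0,1],[0,0,0,0.007,-0.0001,0,1],[0,0,0,0.007,-0.0001,0,1],[0,0,0,0.007,-0.0001,0,1]]'
python3 -m handwheel '[[0,0,0,0.007,-0.0001,0,1],[0,0,0,0.007,-0.0001,0,1],[0,0,0,0.007,-0.0001,0,1],[0,0,0,0.007,-0.0001,0,1],[0,0,0,0.007,-0.0001,0,1],[0,0,0,0.007,-0.0001,0,1],[0,0,0,0.007,-0.0001,0,1],[0,0,0,0.007,-0.0001,0,1],[0,0,0,0.007,-0.0001,0,1],[0,0,0,0.007,-0.0001,0,1]]'
python3 - <<'E'
from cell import robot, viewer, spotter
import cv2,numpy as np
b=viewer.snapshot("wrist"); np.savez("wrist2.npz",**b)
s=viewer.snapshot("scene"); np.savez("scene2.npz",**s)
cv2.imwrite("pics/v2.png",np.hstack([cv2.resize(s["img"][190:300,255:375],(432,396),interpolation=cv2.INTER_CUBIC),cv2.resize(b["img"][:320,60:360],(368,392),interpolation=cv2.INTER_CUBIC)[:396] if 0 else cv2.resize(b["img"][:,64:436],(368,396))]))
E
```

```text
time_s: 5.0
eef_pos: [0.5516, -0.0096, 0.0989]
tool_rot: [[1.0, -0.019, -0.0], [-0.019, -1.0, 0.0], [-0.0, -0.0, -1.0]]
wrist_force: [0.4, -0.7, 0.4]
grip_width: 0.997
finger_force: 0.0
time_s: 6.0
eef_pos: [0.5656, -0.0098, 0.0989]
tool_rot: [[1.0, -0.019, -0.0], [-0.019, -1.0, -0.0], [-0.0, 0.0, -1.0]]
wrist_force: [-0.2, -0.1, -0.2]
grip_width: 1.001
finger_force: 0.2
```

View pics/v2.png

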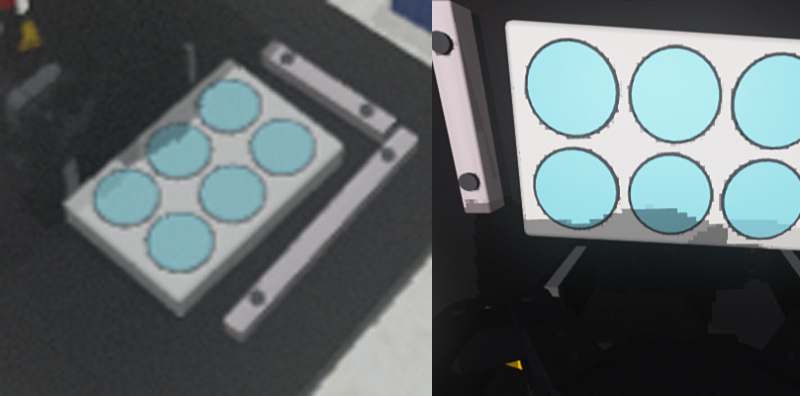

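Scene half: the plate is nearly square, with a gap to the far stop (crop (270,230)). Wrist half: the finger tips are at the near side. About 20 mm remain to the far stop.

```bash
python3 -m handwheel '[[0,0,0,0.006,-0.0001,0,1],[0,0,0,0.006,-0.0001,0,1],[0,0,0,0.006,-0.0001,0,1],[0,0,0,0.006,-0.0001,0,1],[0,0,0,0.006,-0.0001,0,1],[0,0,0,0.006,-0.0001,0,1],[0,0,0,0.006,-0.0001,0,1],[0,0,0,0.006,-0.0001,0,1],[0,0,0,0.006,-0.0001,0,1],[0,0,0,0.006,-0.0001,0,1],[0,0,0,0.006,-0.0001,0,1],[0,0,0,0.006,-0.0001,0,1]]'
python3 -m handwheel '[[0,0,0,0.002,0,0,1],[0,0,0,0.002,0,0,1],[0,0,0,0,0,0,1]]'
```

```text
time_s: 7.3
eef_pos: [0.58, -0.01, 0.0989]
tool_rot: [[1.0, -0.019, 0.0], [-0.019, -1.0, 0.0], [0.0, -0.0, -1.0]]
wrist_force: [-0.9, 0.0, 0.5]
grip_width: 0.998
finger_force: 0.4
time_s: 7.6
eef_pos: [0.5806, -0.0101, 0.0989]
tool_rot: [[1.0, -0.019, -0.0], [-0.019, -1.0, -0.0], [-0.0, 0.0, -1.0]]
wrist_force: [-0.3, 0.2, 0.0]
grip_width: 0.998
finger_force: 0.4
```

```bash
for i in 1; do python3 -m handwheel '[[0,0,0,0.002,0,0,1],[0,0,0,0.002,0,0,1],[0,0,0,0.002,0,0,1],[0,0,0,0,0,0,1]]'; done | egrep 'eef|wrist'; python3 -m handwheel '[[0,0,0,0.002,0,0,1],[0,0,0,0.002,0,0,1],[0,0,0,0,0,0,1]]'| egrep 'eef|wrist'
```

```text
eef_pos: [0.5821, -0.01, 0.0989]
wrist_force: [-0.8, -0.3, 0.2]
eef_pos: [0.5828, -0.01, 0.0989]
wrist_force: [0.4, -0.1, 0.1]
```

```bash
python3 -m handwheel '[[0,0,0,0.002,0,0,1],[0,0,0,0,0,0,1]]'| egrep 'eef|wrist';python3 -m handwheel '[[0,0,0,0.002,0,0,1],[0,0,0,0,0,0,1]]'| egrep 'eef|wrist'
```

```text
eef_pos: [0.5832, -0.01, 0.0989]
wrist_force: [-0.0, 0.5, 0.7]
eef_pos: [0.5835, -0.01, 0.0989]
wrist_force: [-0.6, -0.3, -0.9]
```

```bash
python3 -m handwheel '[[0,0,0,0.002,0,0,1],[0,0,0,0.002,0,0,1],[0,0,0,0,0,0,1]]'| egrep 'eef|wrist';python3 -m handwheel '[[0,0,0,0.002,0,0,1],[0,0,0,0,0,0,1]]'| egrep 'eef|wrist'
```

```text
eef_pos: [0.5844, -0.0101, 0.0989]
wrist_force: [0.4, 0.3, 0.2]
eef_pos: [0.5847, -0.01, 0.0989]
wrist_force: [-1.0, -0.9, 0.6]
```

```bash
python3 -m handwheel '[[0,0,0,0.002,0,0,1],[0,0,0,0,0,0,1]]'| egrep 'eef|wrist';python3 -m handwheel '[[0,0,0,0.002,0,0,1],[0,0,0,0,0,0,1]]'| egrep 'eef|wrist'
```

```text
eef_pos: [0.5851, -0.01, 0.0989]
wrist_force: [-0.4, -0.1, -1.0]
eef_pos: [0.5855, -0.01, 0.0989]
wrist_force: [-1.2, 0.2, -0.4]
```

```bash
python3 -m handwheel '[[0,0,0,0.002,0,0,1],[0,0,0,0,0,0,1]]'| egrep 'eef|wrist'
```

```text
eef_pos: [0.5856, -0.0101, 0.0989]
wrist_force: [-1.4, -0.7, 0.9]
```

```bash
python3 -m handwheel '[[0,0,0,0.002,0,0,1],[0,0,0,0,0,0,1]]'| egrep 'eef|wrist'
```

```text
eef_pos: [0.5856, -0.0101, 0.0989]
wrist_force: [-3.2, 0.3, 2.6]
```

The far stop is reached at TCP x = 0.5856, as predicted. I'll take one more small step to square the plate, then back off and lift.

```bash
python3 -m handwheel '[[0,0,0,0.002,0,0,1],[0,0,0,0,0,0,1]]'| egrep 'eef|wrist'; python3 -m handwheel '[[0,0,0,-0.01,0,0,1],[0,0,0,-0.02,0,0,1],[0,0,0,-0.03,0,0,1],[0,0,0,0,0,0.1,1],[0,0,0,0,0,0.1,1],[0,0,0,0,0,0.1,1],[0,0,0,0,-0.08,0.1,0],[0,0,0,0.05,-0.1,0.1,0],[0,0,0,0.1,-0.1,0,0],[0,0,0,0.1,-0.1,0,0],[0,0,0,0.05,-0.1,0,0],[0,0,0,0,0,0,0],[0,0,0,0,0,0,0]]'| egrep 'eef|wrist|grip'
python3 - <<'E'
from cell import viewer
import cv2,numpy as np
b=viewer.snapshot("wrist"); np.savez("wrist3.npz",**b)
s=viewer.snapshot("scene"); np.savez("scene3.npz",**s)
cv2.imwrite("pics/v3.png",np.hstack([cv2.resize(s["img"][190:300,255:375],(432,396),interpolation=cv2.INTER_CUBIC),cv2.resize(b["img"][:,64:436],(368,396))]))
E
```

```text
eef_pos: [0.5857, -0.01, 0.0988]
wrist_force: [-5.1, -0.5, 3.2]
eef_pos: [0.6343, -0.1061, 0.1985]
wrist_force: [-0.0, 0.3, -0.9]
grip_width: -0.0
```

View pics/v3.png

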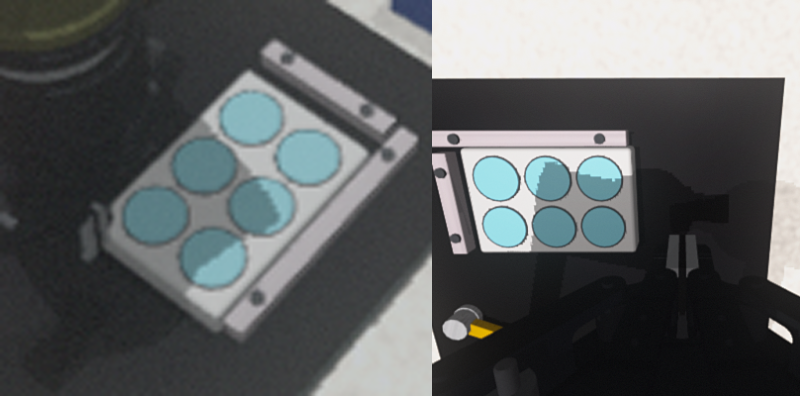

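The plate is flush on the far stop (scene crop seam (300,240)), and about 18 mm remain to the left stop. Next I'll lower the shut fingers beside the right short side and push along +y.

```bash
python3 -m handwheel '[[0,0,0,0,0,-0.1,0],[0,0,0,0,0,-0.1,0],[0,0,0,0,0,-0.1,0],[0,0,0,0,0,-0.08,0],[0,0,0,0,0,-0.03,0],[0,0,0,0,0,-0.02,0],[0,0,0,0,0,0,0],[0,0,0,0,0,0,0]]' | egrep 'eef|wrist'
python3 -m handwheel '[[0,0,0,0.0001,0.0075,0,0],[0,0,0,0.0001,0.0075,0,0],[0,0,0,0.0001,0.0075,0,0],[0,0,0,0.0001,0.0075,0,0],[0,0,0,0.0001,0.0075,0,0],[0,0,0,0.0001,0.0075,0,0],[0,0,0,0.0001,0.0075,0,0],[0,0,0,0.0001,0.0075,0,0],[0,0,0,0.0001,0.0075,0,0],[0,0,0,0.0001,0.0075,0,0],[0,0,0,0.0001,0.0075,0,0],[0,0,0,0.0001,0.0075,0,0],[0,0,0,0.0001,0.0075,0,0],[0,0,0,0.0001,0.0075,0,0],[0,0,0,0.0001,0.0075,0,0],[0,0,0,0.0001,0.0075,0,0]]'| egrep 'time|eef|wrist'
```

```text
eef_pos: [0.6351, -0.1059, 0.1138]
wrist_force: [0.3, -0.0, 0.3]
time_s: 14.0
eef_pos: [0.635, -0.0819, 0.1129]
wrist_force: [0.6, -0.1, -0.5]
```

```bash
python3 -m handwheel '[[0,0,0,0.0001,0.006,0,0],[0,0,0,0.0001,0.006,0,0],[0,0,0,0.0001,0.006,0,0],[0,0,0,0.0001,0.006,0,0],[0,0,0,0.0001,0.006,0,0],[0,0,0,0.0001,0.006,0,0],[0,0,0,0,0,0,0]]' | egrep 'eef|wrist'
python3 - <<'E'
from cell import viewer
import cv2,numpy as np
s=viewer.snapshot("scene"); np.savez("scene4.npz",**s)
cv2.imwrite("pics/v4.png",cv2.resize(s["img"][190:310,255:375],(600,600),interpolation=cv2.INTER_CUBIC))
E
```

```text
eef_pos: [0.6351, -0.0746, 0.1129]
wrist_force: [0.1, 0.1, 0.2]
```

View pics/v4.png

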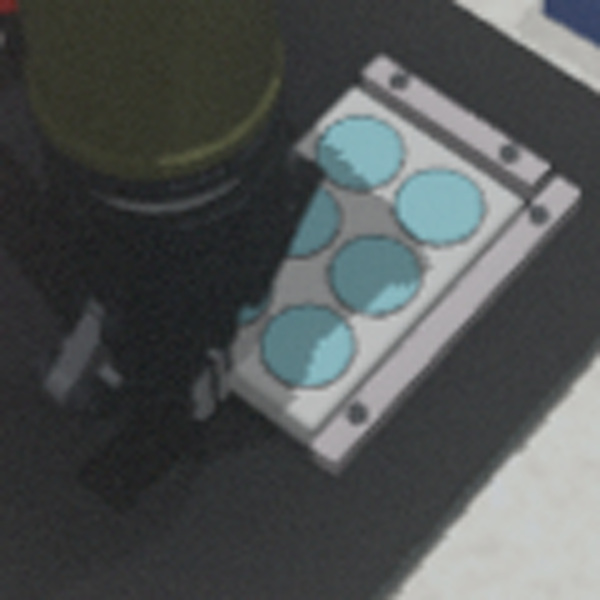

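The plate slides squarely along the far stop, with a gap of some 7 mm left at the left stop (crop (440,140)). I'll creep on.

```bash
python3 -m handwheel '[[0,0,0,0.0001,0.005,0,0],[0,0,0,0.0001,0.005,0,0],[0,0,0,0.0001,0.005,0,0],[0,0,0,0.0001,0.005,0,0],[0,0,0,0,0,0,0]]' | egrep 'eef|wrist'; python3 -m handwheel '[[0,0,0,0,0.002,0,0],[0,0,0,0,0.002,0,0],[0,0,0,0,0,0,0]]' | egrep 'eef|wrist'
```

```text
eef_pos: [0.6352, -0.0707, 0.1129]
wrist_force: [-0.0, -0.4, 0.4]
eef_pos: [0.6352, -0.07, 0.1129]
wrist_force: [-0.0, -0.7, 0.2]
```

```bash
python3 -m handwheel '[[0,0,0,0,0.002,0,0],[0,0,0,0,0.002,0,0],[0,0,0,0,0,0,0]]' | egrep 'eef|wrist'; python3 -m handwheel '[[0,0,0,0,0.002,0,0],[0,0,0,0,0,0,0]]' | egrep 'eef|wrist'
```

```text
eef_pos: [0.6352, -0.0692, 0.1129]
wrist_force: [-0.3, 0.3, -1.4]
eef_pos: [0.6352, -0.0688, 0.1129]
wrist_force: [-0.2, -0.2, -0.0]
```

```bash
python3 -m handwheel '[[0,0,0,0,0.002,0,0],[0,0,0,0,0,0,0]]' | egrep 'eef|wrist'
```

```text
eef_pos: [0.6352, -0.0684, 0.1129]
wrist_force: [-1.0, -1.3, -0.1]
```

```bash
python3 -m handwheel '[[0,0,0,0,0.002,0,0],[0,0,0,0,0,0,0]]' | egrep 'eef|wrist'
```

```text
eef_pos: [0.6352, -0.068, 0.1129]
wrist_force: [-0.5, -0.6, -0.4]
```

```bash
python3 -m handwheel '[[0,0,0,0,0.002,0,0],[0,0,0,0,0,0,0]]' | egrep 'eef|wrist'
```

```text
eef_pos: [0.6352, -0.0676, 0.1129]
wrist_force: [0.2, -0.7, -0.0]
```

```bash
python3 -m handwheel '[[0,0,0,0,0.002,0,0],[0,0,0,0,0,0,0]]' | egrep 'eef|wrist'
```

```text
eef_pos: [0.6352, -0.0672, 0.1129]
wrist_force: [-0.0, -0.8, 0.1]
```

```bash
python3 -m handwheel '[[0,0,0,0,0.002,0,0],[0,0,0,0,0,0,0]]' | egrep 'eef|wrist'
```

```text
eef_pos: [0.6352, -0.0668, 0.1129]
wrist_force: [-0.7, -0.5, 0.7]
```

```bash
python3 -m handwheel '[[0,0,0,0,0.002,0,0],[0,0,0,0,0,0,0]]' | egrep 'eef|wrist'
```

```text
eef_pos: [0.6352, -0.0664, 0.1129]
wrist_force: [0.3, -0.3, -0.8]
```

```bash
python3 -m handwheel '[[0,0,0,0,0.002,0,0],[0,0,0,0,0,0,0]]' | egrep 'eef|wrist'
```

```text
eef_pos: [0.6352, -0.066, 0.1129]
wrist_force: [0.2, 0.1, -0.1]
```

```bash
python3 - <<'E'
from fit import *
from scipy.optimize import fsolve
s=load("scene","4");st=[.5971,-.0245,-.0177]
for n,u,z in [("farleft",(527,205),.05),("nearleft",(357,85),.05),("farright",(312,440),.05),("stop near",(363,80),.042),("stop far",(535,192),.042),("farstop R",(312,443),.042)]:
    u=np.array(u)/5+[255,190]-.4
    c=fsolve(lambda q:proj(s,[[q[0],q[1],z]])[0]-u,[.6,.0]); print(n,(rel(st,[*c,0])[:2]*1000).round(1))
E
```

```text
farleft [87.1 87.1]
nearleft [ 1.3 89.6]
farright [ 87.2 -41. ]
stop near [-2.1 97.5]
stop far [83.3 98.2]
farstop R [ 85.3 -39. ]
```

The picture gives a gap of about 9.9 mm at TCP y = −0.0746, so home should be near −0.0647.

```bash
python3 -m handwheel '[[0,0,0,0,0.002,0,0],[0,0,0,0,0,0,0]]' | egrep 'eef|wrist'; python3 -m handwheel '[[0,0,0,0,0.002,0,0],[0,0,0,0,0,0,0]]' | egrep 'eef|wrist'
```

```text
eef_pos: [0.6352, -0.0656, 0.1129]
wrist_force: [-0.5, -0.5, 0.1]
eef_pos: [0.6352, -0.0652, 0.1129]
wrist_force: [1.2, -0.8, -0.4]
```

```bash
python3 -m handwheel '[[0,0,0,0,0.002,0,0],[0,0,0,0,0,0,0]]' | egrep 'eef|wrist'
```

```text
eef_pos: [0.6352, -0.0648, 0.1129]
wrist_force: [0.7, -0.1, -0.1]
```

```bash
python3 -m handwheel '[[0,0,0,0,0.002,0,0],[0,0,0,0,0,0,0]]' | egrep 'eef|wrist'
```

```text
eef_pos: [0.6352, -0.0644, 0.1129]
wrist_force: [-0.2, -0.4, -0.3]
```

```bash
python3 -m handwheel '[[0,0,0,0,0.002,0,0],[0,0,0,0,0,0,0]]' | egrep 'eef|wrist'
```

```text
eef_pos: [0.6353, -0.0642, 0.1129]
wrist_force: [0.7, -1.0, -0.5]
```

```bash
python3 -m handwheel '[[0,0,0,0,0.002,0,0],[0,0,0,0,0,0,0]]' | egrep 'eef|wrist'
```

```text
eef_pos: [0.6353, -0.064, 0.1129]
wrist_force: [-0.3, -2.3, 0.3]
```

```bash
python3 -m handwheel '[[0,0,0,0,0.002,0,0],[0,0,0,0,0,0,0]]' | egrep 'eef|wrist'
```

```text
eef_pos: [0.6353, -0.0638, 0.113]
wrist_force: [-0.1, -4.0, -0.3]
```

The plate is against the left stop too. I'll back off, lift, and go above the clamp post with the fingers aligned tangentially, then check the plate and the cap by colour in code.

```bash
python3 -m handwheel '[[0,0,0,0,-0.01,0,0],[0,0,0,0,-0.02,0,0],[0,0,0,0,-0.02,0,0],[0,0,0,0,0,0.1,0],[0,0,0,0,0,0.1,0],[0,0,0,0,0,0.1,0],[0,0,0,0,0,0.05,0.35],[0,0,0.0416,-0.0862,0.0388,0,0.35],[0,0,0.0416,-0.0862,0.0388,0,0.35],[0,0,0.0416,-0.0862,0.0388,0,0.35],[0,0,0.0416,-0.0862,0.0388,0,0.35],[0,0,0.0416,-0.0862,0.0388,0,0.35],[0,0,0.0416,-0.0862,0.0388,0,0.35],[0,0,0.0416,-0.0862,0.0388,0,0.35],[0,0,0.0416,-0.0862,0.0388,0,0.35],[0,0,0.0416,-0.0862,0.0388,0,0.35],[0,0,0,0,0,0,0.35],[0,0,0,0,0,0,0.35]]'
cat > see.py <<'E'
from cell import viewer,robot
from fit import *
from scipy.optimize import fsolve
import cv2
st=[.5971,-.0245,-.0177]
def look():
    for c in ("scene","side","wrist"):
        s=viewer.snapshot(c); im=s["img"].astype(int); cv2.imwrite(f"pics/last_{c}.png",s["img"])
        b,g,r=im[...,0],im[...,1],im[...,2]
        m=((r>110)&(g<60)&(b<60)).astype(np.uint8)
        n,_,stt,ce=cv2.connectedComponentsWithStats(m)
        for k in range(1,n):
            if stt[k,4]<8: continue
            q=fsolve(lambda q:proj(s,[[q[0],q[1],.085]])[0]-ce[k],[.5,0]); R=rel(st,[*q,0])
            if np.hypot(R[0]+.075,R[1]-.12)<.16: print(c,"cap",ce[k].round(1),stt[k,4],q.round(4),(R[:2]*1000).round(1),"ang",np.degrees(np.arctan2(R[1]-.12,R[0]+.075)).round(1))
        if c!="wrist":   # plate = light + well pixels on the stage
            H=np.array([proj(s,place(st,[[x,y,.05]]))[0] for x,y in((-.06,-.15),(.078,-.15),(.078,.096),(-.06,.096))]).astype(np.int32)
            roi=np.zeros(m.shape,np.uint8); cv2.fillConvexPoly(roi,H,1)
            M=((g>75)&(roi>0)).astype(np.uint8); print(c,"light px",M.sum())
if __name__=="__main__": look(); print(robot.sense()["q"].round(1))
E
python3 see.py
```

```text
time_s: 20.65
eef_pos: [0.4804, -0.0034, 0.183]
tool_rot: [[0.404, 0.915, 0.001], [0.915, -0.404, -0.0], [0.0, 0.001, -1.0]]
wrist_force: [-0.1, -0.2, 1.1]
grip_width: 0.349
finger_force: 0.0
scene light px 2384
side cap [301.3 220.9] 24 [0.481 0.001] [-116.5   23.5] ang -113.3
side light px 2009
wrist cap [312.1 235.8] 337 [ 0.4788 -0.0044] [-118.6   18. ] ang -113.1
[ -5.5  17.8 106.7  -0.   55.4  18.3]
```

```bash
python3 -m handwheel '[[0,0,0,0,0,-0.08,0.35],[0,0,0,0,0,-0.08,0.35],[0,0,0,0,0,-0.08,0.35],[0,0,0,0,0,-0.005,0.22],[0,0,0,0,0,0,0.22],[0,0,0,0,0,0,0.22],[0,0,0,0,0,0,0.22]]'
python3 - <<'E'
import numpy as np
h=np.array([.5242,.0968]);p=lambda a:h+.110*np.array([np.cos(np.radians(a)),np.sin(np.radians(a))])
def rows(a,b,n):
    A=np.linspace(a,b,n+1);cur=np.round(p(a)/.2,3);out=[]
    for x in A[1:]:
        d=np.round(p(x)/.2-cur,3);cur=cur+d;out.append([0,0,round((b-a)/n/180,4),*d.tolist(),0,0.22])
    print(out,cur*.2)
rows(-113.6,-68.6,18);rows(-68.6,-56.6,12);rows(-56.6,-53.6,6);rows(-53.6,-50,12)
E
```

```text
time_s: 21.5
eef_pos: [0.4808, -0.0035, 0.1346]
tool_rot: [[0.402, 0.916, 0.002], [0.916, -0.402, -0.0], [0.001, 0.002, -1.0]]
wrist_force: [0.3, 0.9, 0.6]
grip_width: 0.217
finger_force: 0.0
[[0, 0, 0.0139, 0.022, -0.009, 0, 0.22], [0, 0, 0.0139, 0.023, -0.008, 0, 0.22], [0, 0, 0.0139, 0.022, -0.007, 0, 0.22], [0, 0, 0.0139, 0.024, -0.007, 0, 0.22], [0, 0, 0.0139, 0.023, -0.005, 0, 0.22], [0, 0, 0.0139, 0.024, -0.004, 0, 0.22], [0, 0, 0.0139, 0.024, -0.003, 0, 0.22], [0, 0, 0.0139, 0.023, -0.002, 0, 0.22], [0, 0, 0.0139, 0.024, -0.001, 0, 0.22], [0, 0, 0.0139, 0.024, 0.0, 0, 0.22], [0, 0, 0.0139, 0.024, 0.001, 0, 0.22], [0, 0, 0.0139, 0.024, 0.002, 0, 0.22], [0, 0, 0.0139, 0.024, 0.004, 0, 0.22], [0, 0, 0.0139, 0.024, 0.004, 0, 0.22], [0, 0, 0.0139, 0.023, 0.005, 0, 0.22], [0, 0, 0.0139, 0.023, 0.006, 0, 0.22], [0, 0, 0.0139, 0.023, 0.008, 0, 0.22], [0, 0, 0.0139, 0.023, 0.008, 0, 0.22]] [ 0.5644 -0.0056]
[[0, 0, 0.0056, 0.009, 0.003, 0, 0.22], [0, 0, 0.0056, 0.008, 0.004, 0, 0.22], [0, 0, 0.0056, 0.009, 0.004, 0, 0.22], [0, 0, 0.0056, 0.009, 0.004, 0, 0.22], [0, 0, 0.0056, 0.009, 0
[... 340 characters left out ...]
22], [0, 0, 0.0028, 0.004, 0.003, 0, 0.22], [0, 0, 0.0028, 0.004, 0.003, 0, 0.22], [0, 0, 0.0028, 0.004, 0.003, 0, 0.22], [0, 0, 0.0028, 0.004, 0.002, 0, 0.22], [0, 0, 0.0028, 0.003, 0.003, 0, 0.22]] [0.5894 0.0082]
[[0, 0, 0.0017, 0.003, 0.002, 0, 0.22], [0, 0, 0.0017, 0.002, 0.002, 0, 0.22], [0, 0, 0.0017, 0.002, 0.001, 0, 0.22], [0, 0, 0.0017, 0.003, 0.002, 0, 0.22], [0, 0, 0.0017, 0.002, 0.002, 0, 0.22], [0, 0, 0.0017, 0.002, 0.002, 0, 0.22], [0, 0, 0.0017, 0.002, 0.002, 0, 0.22], [0, 0, 0.0017, 0.003, 0.001, 0, 0.22], [0, 0, 0.0017, 0.002, 0.002, 0, 0.22], [0, 0, 0.0017, 0.002, 0.002, 0, 0.22], [0, 0, 0.0017, 0.002, 0.002, 0, 0.22], [0, 0, 0.0017, 0.003, 0.002, 0, 0.22]] [0.595  0.0126]
```

```bash
python3 -m handwheel '[[0,0,0.0139,0.022,-0.009,0,0.22],[0,0,0.0139,0.023,-0.008,0,0.22],[0,0,0.0139,0.022,-0.007,0,0.22],[0,0,0.0139,0.024,-0.007,0,0.22],[0,0,0.0139,0.023,-0.005,0,0.22],[0,0,0.0139,0.024,-0.004,0,0.22]]' | egrep 'eef|wrist|finger'
python3 see.py
python3 -m handwheel '[[0,0,0.0139,0.024,-0.003,0,0.22],[0,0,0.0139,0.023,-0.002,0,0.22],[0,0,0.0139,0.024,-0.001,0,0.22],[0,0,0.0139,0.024,0,0,0.22],[0,0,0.0139,0.024,0.001,0,0.22],[0,0,0.0139,0.024,0.002,0,0.22],[0,0,0.0139,0.024,0.004,0,0.22],[0,0,0.0139,0.024,0.004,0,0.22]]'| egrep 'eef|wrist|finger'
python3 see.py
```

```text
eef_pos: [0.5077, -0.0113, 0.1345]
wrist_force: [-1.8, 0.0, -0.6]
finger_force: 0.4
scene light px 2386
side light px 1619
wrist cap [309.5 278.9] 567 [ 0.5052 -0.0129] [-92.1   9.9] ang -98.8
[ -6.1  23.5 106.6  -0.   49.8   2.7]
eef_pos: [0.5454, -0.0104, 0.1342]
wrist_force: [-1.2, -0.7, 0.2]
finger_force: 0.4
scene light px 2444
side light px 1536
wrist cap [309.4 279.3] 560 [ 0.543  -0.0129] [-54.3  10.7] ang -79.3
[ -5.5  25.8 101.9  -0.   52.2 -16.8]
```

```bash
python3 -m handwheel '[[0,0,0.0139,0.023,0.005,0,0.22],[0,0,0.0139,0.023,0.006,0,0.22],[0,0,0.0139,0.023,0.008,0,0.22],[0,0,0.0139,0.023,0.008,0,0.22],[0,0,0.0056,0.009,0.003,0,0.22],[0,0,0.0056,0.008,0.004,0,0.22],[0,0,0.0056,0.009,0.004,0,0.22],[0,0,0.0056,0.009,0.004,0,0.22],[0,0,0.0056,0.009,0.004,0,0.22],[0,0,0.0056,0.008,0.005,0,0.22],[0,0,0.0056,0.009,0.004,0,0.22],[0,0,0.0056,0.008,0.005,0,0.22],[0,0,0.0056,0.008,0.005,0,0.22],[0,0,0.0056,0.009,0.005,0,0.22],[0,0,0.0056,0.008,0.005,0,0.22],[0,0,0.0056,0.008,0.005,0,0.22],[0,0,0,0,0,0,0.22]]'
python3 see.py
python3 - <<'E'
import cv2,numpy as np
a=cv2.imread("pics/last_scene.png")[170:300,255:385];b=cv2.imread("pics/last_wrist.png")[:,100:500]
cv2.imwrite("pics/v5.png",np.hstack([cv2.resize(a,(400,400),interpolation=cv2.INTER_CUBIC),b]))
E
```

```text
time_s: 24.9
eef_pos: [0.585, 0.0058, 0.1339]
tool_rot: [[-0.552, 0.834, 0.001], [0.834, 0.552, 0.0], [-0.0, 0.0, -1.0]]
wrist_force: [0.1, -0.3, -0.6]
grip_width: 0.216
finger_force: 0.0
scene light px 2442
side light px 1868
wrist cap [309.3 279.8] 563 [0.5823 0.002 ] [-15.3  26.3] ang -57.5
[ -3.6  28.2  97.    0.   54.8 -37. ]
```

View pics/v5.png

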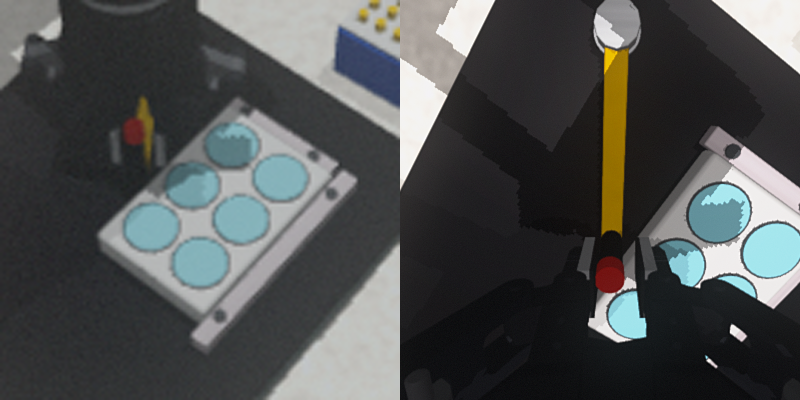

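Scene half: the plate is in the corner, touching both stops (seams at (290,140) and (270,240)). Wrist half: the post sits between the pads (610,265), heading for the near side. Now the slow close.

```bash
python3 -m handwheel '[[0,0,0.0028,0.004,0.002,0,0.22],[0,0,0.0028,0.004,0.003,0,0.22],[0,0,0.0028,0.004,0.003,0,0.22],[0,0,0.0028,0.004,0.003,0,0.22],[0,0,0.0028,0.004,0.002,0,0.22],[0,0,0.0028,0.003,0.003,0,0.22],[0,0,0,0,0,0,0.22]]' | egrep 'eef|wrist|finger'; python3 -m handwheel '[[0,0,0.0017,0.003,0.002,0,0.22],[0,0,0.0017,0.002,0.002,0,0.22],[0,0,0.0017,0.002,0.001,0,0.22],[0,0,0.0017,0.003,0.002,0,0.22],[0,0,0,0,0,0,0.22]]' | egrep 'eef|wrist|finger'
```

```text
eef_pos: [0.5894, 0.0089, 0.1339]
wrist_force: [0.0, -1.3, 1.1]
finger_force: 0.1
eef_pos: [0.5913, 0.0103, 0.1339]
wrist_force: [-1.2, -0.0, 1.3]
finger_force: 0.2
```

```bash
python3 -m handwheel '[[0,0,0.0017,0.002,0.002,0,0.22],[0,0,0.0017,0.002,0.002,0,0.22],[0,0,0,0,0,0,0.22]]' | egrep 'eef|wrist|finger'; python3 -m handwheel '[[0,0,0.0017,0.002,0.002,0,0.22],[0,0,0,0,0,0,0.22]]' | egrep 'eef|wrist|finger'
```

```text
eef_pos: [0.5921, 0.011, 0.1339]
wrist_force: [-0.1, -0.9, 0.4]
finger_force: 0.2
eef_pos: [0.5925, 0.0114, 0.1339]
wrist_force: [-0.6, -0.5, -0.1]
finger_force: 0.2
```

```bash
python3 -m handwheel '[[0,0,0.0017,0.003,0.001,0,0.22],[0,0,0,0,0,0,0.22]]' | egrep 'eef|wrist|finger'
```

```text
eef_pos: [0.593, 0.0117, 0.1339]
wrist_force: [0.3, 0.1, 0.8]
finger_force: 0.3
```

```bash
python3 -m handwheel '[[0,0,0.0017,0.002,0.002,0,0.22],[0,0,0,0,0,0,0.22]]' | egrep 'eef|wrist|finger'; python3 see.py | grep cap
```

```text
eef_pos: [0.5934, 0.0121, 0.1339]
wrist_force: [-0.4, -0.7, -0.6]
finger_force: 0.3
wrist cap [308.9 279.9] 560 [0.5909 0.008 ] [-6.8 32.4] ang -52.1
```

```bash
python3 -m handwheel '[[0,0,0.0017,0.002,0.002,0,0.22],[0,0,0,0,0,0,0.22]]' | egrep 'eef|wrist|finger'
```

```text
eef_pos: [0.5938, 0.0124, 0.1339]
wrist_force: [0.3, -0.1, -0.2]
finger_force: 0.3
```

```bash
python3 -m handwheel '[[0,0,0.0017,0.002,0.002,0,0.22],[0,0,0,0,0,0,0.22]]' | egrep 'eef|wrist|finger'
```

```text
eef_pos: [0.5941, 0.0127, 0.1339]
wrist_force: [-1.5, -0.7, 1.0]
finger_force: 0.6
```

```bash
python3 -m handwheel '[[0,0,0.0017,0.002,0.001,0,0.22],[0,0,0,0,0,0,0.22]]' | egrep 'eef|wrist|finger'
```

```text
eef_pos: [0.5942, 0.0128, 0.1338]
wrist_force: [-1.2, -1.8, 1.2]
finger_force: 1.4
```

The post has met the plate. A few more small steps will build the force up.

```bash
python3 -m handwheel '[[0,0,0,0.002,0.0015,0,0.22],[0,0,0,0,0,0,0.22]]' | egrep 'eef|wrist|finger'
```

```text
eef_pos: [0.5943, 0.0129, 0.1338]
wrist_force: [-3.5, -3.3, 3.3]
finger_force: 2.5
```

```bash
python3 -m handwheel '[[0,0,0,0.002,0.0015,0,0.22],[0,0,0,0,0,0,0.22]]' | egrep 'eef|wrist|finger'
```

```text
eef_pos: [0.5944, 0.013, 0.1338]
wrist_force: [-4.8, -4.1, 3.0]
finger_force: 3.1
```

```bash
python3 -m handwheel '[[0,0,0,0.002,0.0015,0,0.22],[0,0,0,0,0,0,0.22]]' | egrep 'eef|wrist|finger'
```

```text
eef_pos: [0.5945, 0.013, 0.1338]
wrist_force: [-5.0, -5.0, 3.1]
finger_force: 3.7
```

That is about 7 N at the wrist, so some 6–8 N on the plate. I'll hold briefly, retreat to centre the post between the pads, lift off, and check.

```bash
python3 -m handwheel '[[0,0,0,0,0,0,0.22],[0,0,0,0,0,0,0.22],[0,0,0,0,0,0,0.22]]' | egrep 'eef|wrist|finger'; python3 -m handwheel '[[0,0,0,-0.004,-0.003,0,0.22],[0,0,0,-0.005,-0.004,0,0.22],[0,0,0,-0.005,-0.004,0,0.22],[0,0,0,-0.005,-0.004,0,0.22],[0,0,0,0,0,0,0.25],[0,0,0,0,0,0,0.25],[0,0,0,0,0,0,0.25]]' | egrep 'eef|wrist|finger|grip'
```

```text
eef_pos: [0.5945, 0.013, 0.1338]
wrist_force: [-5.5, -6.1, 3.6]
finger_force: 3.6
eef_pos: [0.5923, 0.011, 0.1339]
wrist_force: [-0.3, -0.3, 0.8]
grip_width: 0.25
finger_force: 0.0
```

```bash
python3 -m handwheel '[[0,0,0,0,0,0.03,0.25],[0,0,0,0,0,0.05,0.25],[0,0,0,0,0,0.1,0.25],[0,0,0,0,0,0.1,0.25],[0,0,0,0,0,0.1,0.25],[0,0,0,-0.1,0,0.1,0.25],[0,0,0,-0.1,0,0.1,0.25],[0,0,0,-0.1,0,0.1,0.25],[0,0,0,-0.1,0,0,0.25],[0,0,0,0,0,0,0.25],[0,0,0,0,0,0,0.25]]' | egrep 'time|eef|wrist'
python3 see.py
cat > chk.py <<'E'
# plate pose from well centres (blue blobs) in the scene picture, with the wells' pitch fitted from the first picture's pose
from fit import *
import cv2
def wells(f):
    im=cv2.imread(f).astype(int);b,g,r=im[...,0],im[...,1],im[...,2]
    m=((b-r>22)&(g-r>18)).astype(np.uint8); n,_,s,c=cv2.connectedComponentsWithStats(m)
    return np.array([c[k] for k in range(1,n) if s[k,4]>60])
s=load("scene"); st=[.5971,-.0245,-.0177]
for f in ("pics/scene0.png","pics/last_scene.png"):
    W=wells(f); pose=[.6141,-.0118,-.1642] if "0" in f else [*place(st,[[.0423,.0362,0]])[0][:2],st[2]]
    def match(p,pitch): 
        X=[[a*pitch/2,bb*pitch,50] for a in(-1,1) for bb in(-1,0,1)]; return np.array(X)
    X=match(pose,39.); P=proj(s,place(pose,X/1000)); i=[np.argmin(np.hypot(*(W-q).T)) for q in P]
    print(f,len(W),"offsets px",(W[i]-P).round(1).tolist())
    p,r=fit([(s,X,W[i])],pose); print("rel stage mm/rad",(rel(st,p)*[1000,1000,1]).round(4),"res",abs(r).max().round(2))
E
python3 chk.py
```

```text
time_s: 30.6
eef_pos: [0.5123, 0.0109, 0.2708]
wrist_force: [-0.4, -0.4, -0.2]
scene cap [303.6 211.4] 30 [0.5892 0.0109] [-8.5 35.3] ang -51.9
scene light px 2523
side cap [338.1 192.5] 15 [0.5906 0.0119] [-7.2 36.3] ang -51.0
side light px 2113
wrist cap [381.  249.1] 135 [0.5916 0.0094] [-6.1 33.8] ang -51.4
[ -3.5  14.4  96.4   0.   69.2 -43.6]
pics/scene0.png 16 offsets px [[-0.4, -0.2], [-0.3, -0.0], [-0.2, 0.1], [-0.4, -0.0], [-0.4, 0.1], [-0.2, 0.3]]
rel stage mm/rad [16.3635 12.5599 -0.155 ] res 0.09
pics/last_scene.png 16 offsets px [[-0.2, -0.3], [-0.1, -0.4], [0.0, -0.3], [-0.2, -0.4], [-0.2, -0.2], [-0.1, -0.3]]
rel stage mm/rad [ 4.16467e+01  3.66097e+01 -3.60000e-03] res 0.07
```

By its well centres the plate is at (41.6, 36.6) mm, turned 0.004 rad, which is home within the measuring error. The clamp is at about −51°, touching. I'm handing the job in.

```bash
python3 -c "from cell import robot; print(robot.close_job())"
```

```text
the job is handed in; nothing more can be done
None
```

I handed the job in at about 31 s: the plate measured home within 1 mm and 0.004 rad against both stops, the clamp post was pressed on its near side at an estimated 6–8 N and left touching, and I steered clear of the bottle, jar and tip box; no verdict came back.

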